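# Insulating board and second busbar onto the sloping cradle

### The job

In the sloping green-ended cradle lies one copper busbar. Lay the red insulating board on it and push the board down the slope, under the lip, firmly home against the stop; then stack the second copper busbar on the board in the same way. Finish with board showing along both sides between the bars, press gently, and leave the things around undisturbed.

Things in the scene. Friction and masses are not known exactly. Their poses are not given: they have to be found in the camera images.
- bed: Sloping plywood bed of the cradle, fixed, 80 mm wide, inclined 28 deg. Origin: on the bed's top face, mid-width, at the face of the green end stop (low end), 40 mm above the table. x points up the slope (bed ends at x = 163 mm), z square out of the bed (28 deg from vertical), y across. Sides and upper end are open. The stop fills x = -12 to 0 over the full width and is 40 mm high.
- lip_edge (a point): Middle of the lower free edge of the green lip that overhangs the bed from the stop's top: in the bed's frame x = 14 mm, y = 0, z = 33 mm. The lip covers x = 0 to 14 mm over the full width, underside 33 mm and top 40 mm above the bed. Axes as the bed's.
- bar_low: Copper busbar 140 x 55 x 10 mm (x, y, z), about 0.7 kg, already on the bed with its low end at the stop, under the lip, up to 4 mm off the middle sideways. Loose. Origin: centre of its underside; x along its length, z square to its face (as the bed's).
- board: Red rigid insulating board 150 x 67 x 6 mm (x, y, z), about 0.1 kg, lying flat on the table. Origin: centre of its underside; x along its length, z up.
- bar_top: Second copper busbar, 140 x 55 x 10 mm (x, y, z), about 0.7 kg, lying flat on the table. Origin: centre of its underside; x along its length, z up.
- spool: Bystander: solder spool with red flanges, 53 mm across, 60 mm high, upright on the table. Origin: centre of its underside.
- tin: Bystander: blue jar with lid, 66 mm across, 75 mm high, upright on the table. Origin: centre of its underside.
- driver: Bystander: screwdriver with red handle, 180 mm long, lying on the table along its x axis, handle to -x.

How it is judged:
By the outcome, as a careful person would: the job done as asked, in the order asked, and still so for the second after the job is handed in, with the robot touching nothing.
It also fails if it takes over 70 s, if anything falls off the work surface, if the arm or the gripper's body presses on something with over 40 N, if the wrist force passes 120 N, or if a joint passes its speed limit or range.

### The arm

A 6-joint arm with a two-finger parallel gripper is mounted at the origin on the work surface. World frame = base frame: x ahead of the robot, y to its left, z up, the work surface at z = 0. Lengths are in m, angles in rad, forces in N, time in s.
With the tool pointing down it reaches from about 0.425 to 0.95 m from the base axis. Payload 3.5 kg.
Tool frame: the origin (TCP) lies at the very end of the fingers, on their centre line; the grasp point (between the pads) lies 19 mm behind it; z points along the fingers, x is the direction in which the jaws open and shut, and the axes are right-handed (so a half turn about z gives the same grasp; the last joint's range is limited). The gripper opens to 85 mm and grips with 20 to 120 N. Pads are 22 mm wide; open, the fingers measure 114 mm over their backs; the gripper's body (76 mm by 85 mm) begins 54 mm behind the grasp point. The pads swing forward as they close: fully open they stand 13 mm farther back than shut.
Start: joints at [-1.343, 0.286, 1.577, -0, 1.279, -0.15], TCP at [0.249, -0.627, 0.231] pointing down, gripper open.
Joint ranges: [-2.77, 2.77], [-0.9, 2.22], [0.21, 2.48], [-1.53, 4.67], [0.24, 2.81], [-2.84, 2.84]. Speed limits (rad/s): [2.79, 2.79, 3.14, 3.14, 3.14, 3.14].

### API

Orientations are given as a unit quaternion [x, y, z, w].
In Python, from plant import ctrl, imaging gives the robot as it stands.
- The arm moves only by the tool arm_command, never from a script. Its argument "commands" is a list that holds one entry, the list of rows, each a list of 6 numbers: the shift along the tool's x, y, z in cm, then the turn, a rotation vector about the tool's x, y, z in degrees. A call has 1 to 10 rows; each row shifts and turns the commanded pose from where the row before left it, along the tool's axes as they then stand; what a row does not reach is not made up. A row lasts 1/12 s, in which the tool goes at most 41.7 mm and 7.16 degrees, less where a joint would pass 70% of its speed; a pose out of reach is approached as far as the arm can. A call with a gripper value outside its range is refused whole. "hand" is the opening, from 0 (shut) to 1 (fully open), set as the call begins (left out, the last holds). The fingers move at their own pace and stop on an object; "squeeze" is the grip in N (left out, the last holds). Time passes only in rows, so rows that do not move let the fingers close. It gives the time, the measured TCP pose, the force and the opening at its end, in the units of the state.
- ctrl.get_state(): the state, without advancing time (a new reading comes with each control period).
- imaging.read_camera(name): name is "scene" or "top" or "wrist"; returns the picture (400x640x3 uint8, red, green, blue); there is no depth.
- imaging.camera_params(name): a dict with "intrinsics" (3x3 intrinsics, pixels), "pose" (4x4, takes a point from camera to world coordinates); the wrist camera has in their place "hand_eye" (4x4, takes a point from camera to tool coordinates, whose origin is the TCP and whose axes are the tool frame's). Camera axes: x right, y down, z forward; pixel columns grow to the right and rows downward; lengths in m; the calibration is good to about 2 mm. A picture is of the moment at which its call begins: read the wrist's pose just before it. camera_params takes no time and is no camera call.
- ctrl.sign_off(): hands the job in, once; it reports no verdict.
The state is a dict: "time": time; "qpos": joint angles; "dq": joint speeds; "joint_efforts": joint torques, N m; "eef_pos": TCP position; "tcp_rot": TCP orientation; "contact_force": force on the tool from outside, world axes, zero at the start; "wrist_torque": the same for the moment, N m; "opening": opening from 0.0 (shut) to 1.0 (fully open).
Only numpy, scipy, OpenCV 4.12 (cv2) and the standard library are available. Lean on these libraries where they do the work, as an engineer would, in place of code of your own. Each camera call takes 0.05 s, during which the arm holds its last target. There are 200 camera calls.

## Working session

There is one attempt and no reset: what is moved stays moved. The work goes in short steps, Python scripts to look and compute and a tool call to move; the robot and the scene stay as the last step left them, time stands still between calls to the robot, and variables do not carry over. Pictures are saved under pics/ and viewed, about 8 in all and at most 12, crops included, and the job is handed in when it is done.

Besides the shell and the picture viewer there is one more tool, called after "Request:" as name([rows], argument=value, ...), one row to a line, values as JSON. arm_command: Moves the arm, as the interface text tells. Its arguments: {"type":"object","properties":{"commands":{"type":"array","items":{"type":"array","items":{"type":"array","items":{"type":"number"}}}},"hand":{"type":"number"},"squeeze":{"type":"number"}},"required":["commands"]}

```bash
ls; mkdir -p pics; python3 - <<'E'
from plant import ctrl, imaging
import cv2, numpy as np
print(ctrl.get_state())
for n in ("scene","top"):
    p=imaging.camera_params(n); print(n,np.round(p["intrinsics"],1).tolist(),np.round(p["pose"],4).tolist())
    cv2.imwrite(f"pics/{n}0.png",imaging.read_camera(n)[:,:,::-1])
p=imaging.camera_params("wrist"); print(p["intrinsics"],p["hand_eye"])
E
```

```text
pics
{'time': 0.0, 'qpos': array([-1.34296988e+00,  2.87184186e-01,  1.57819019e+00,  1.41895183e-05,
        1.27858695e+00, -1.49999274e-01]), 'dq': array([ 0.00124962,  0.0005736 ,  0.00011403, -0.00243543, -0.00184549,
        0.0007793 ]), 'joint_efforts': array([-1.45783659e-03, -4.05985272e+01, -2.92626339e+01, -1.65835149e-04,
        5.84127454e-03, -4.54217357e-06]), 'eef_pos': array([ 0.24888838, -0.62672984,  0.22992768]), 'tcp_rot': array([ 8.27313328e-01, -5.61739490e-01, -8.64785248e-04, -8.09222719e-04]), 'contact_force': array([0.99299135, 0.00581816, 0.01784087]), 'wrist_torque': array([-0.00507243, -0.04651451, -0.02862766]), 'opening': 0.9954961486218421}
scene [[441.1, 0.0, 324.5], [0.0, 441.1, 204.6], [0.0, 0.0, 1.0]] [[0.256, 0.6434, -0.7215, 1.2081], [0.9665, -0.1823, 0.1804, -0.1762], [-0.0155, -0.7435, -0.6685, 0.6241], [0.0, 0.0, 0.0, 1.0]]
top [[503.8, 0.0, 313.9], [0.0, 503.8, 194.7], [0.0, 0.0, 1.0]] [[-0.0158, -0.9849, 0.1722, 0.4306], [-0.9997, 0.0123, -0.0213, -0.014], [0.0189, -0.1725, -0.9848, 1.0263], [0.0, 0.0, 0.0, 1.0]]
[[296.78270078   0.         317.2509776 ]
 [  0.         296.78270078 193.78911344]
 [  0.           0.           1.        ]] [[ 9.99998895e-01  1.13440035e-03 -9.60871076e-04  1.30238116e-03]
 [-7.99475235e-04  9.55264800e-01  2.95750780e-01 -7.51145528e-02]
 [ 1.25338610e-03 -2.95749685e-01  9.55264651e-01 -1.43209066e-01]
 [ 0.00000000e+00  0.00000000e+00  0.00000000e+00  1.00000000e+00]]
```

View pics/top0.png

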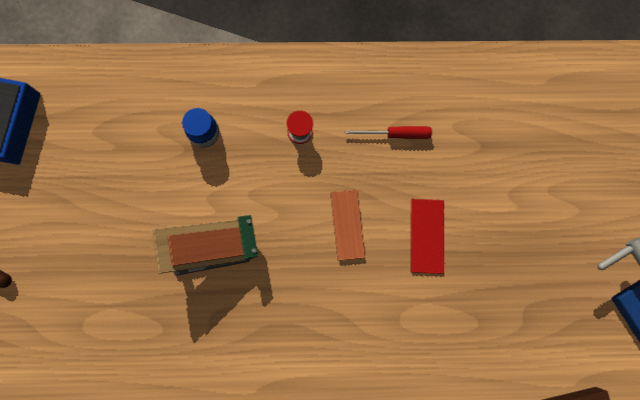

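View pics/scene0.png

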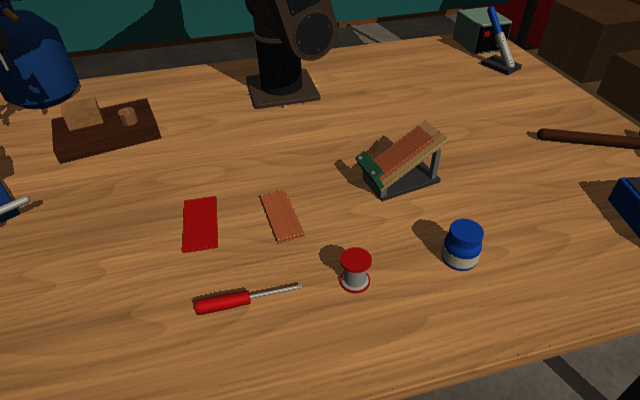

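The top view shows, in pixels, the board at (427,236), the second bar at (348,226) and the cradle at about (205,246). The green stop is at its right end at (247,237), so the slope rises to the left. Tin (200,127), spool (300,125) and driver (390,132) are clear of the work. The scene view agrees.

```bash
cat > h.py <<'E'
import cv2, numpy as np
from scipy.spatial.transform import Rotation as R
from plant import ctrl, imaging
def cam(n):
    p=imaging.camera_params(n)
    if n!="wrist": return p["intrinsics"],p["pose"]
    s=ctrl.get_state(); T=np.eye(4); T[:3,:3]=R.from_quat(s["tcp_rot"]).as_matrix(); T[:3,3]=s["eef_pos"]
    return p["intrinsics"],T@p["hand_eye"]
def cast(K,P,uv,n,d):
    "rays through pixels onto plane n.x=d"
    uv=np.atleast_2d(uv).astype(float); r=np.c_[uv,np.ones(len(uv))]@np.linalg.inv(K).T@P[:3,:3].T
    o=P[:3,3]; n=np.asarray(n,float); return o+r*((d-n@o)/(r@n))[:,None]
def proj(K,P,X):
    x=(np.atleast_2d(X)-P[:3,3])@P[:3,:3]@K.T; return x[:,:2]/x[:,2:]
def mask(im,c):
    h=cv2.cvtColor(im,cv2.COLOR_RGB2HSV); H,S,V=[h[...,i].astype(int) for i in range(3)]
    m={"red":((H<4)|(H>175))&(S>200)&(V>70),"green":(H>60)&(H<95)&(S>90)&(V>25),
       "cu":(H>=4)&(H<=13)&(S>100)&(S<215)&(V>90)}[c]
    m=m.astype(np.uint8)*255; return cv2.morphologyEx(m,cv2.MORPH_OPEN,np.ones((3,3)))
def blobs(im,c,amin=200):
    cs,_=cv2.findContours(mask(im,c),cv2.RETR_EXTERNAL,cv2.CHAIN_APPROX_NONE)
    return sorted([k for k in cs if cv2.contourArea(k)>amin],key=cv2.contourArea,reverse=True)
def rect(P):
    "min area rectangle of world pts (xy): centre, long, short, yaw of long axis deg"
    (c,(w,h),a)=cv2.minAreaRect((P[:,:2]*1000).astype(np.float32))
    if w<h: w,h,a=h,w,a+90
    return np.round(c,1),round(w,1),round(h,1),round((a+90)%180-90,2)
E
python3 - <<'E'
from h import *
K,P=cam("top"); im=imaging.read_camera("top")
for c in ("red","cu","green"):
    for k in blobs(im,c):
        k=k[:,0]; z={"red":.006,"cu":.01,"green":.076}[c]
        print(c,k.min(0),k.max(0),rect(cast(K,P,k,[0,0,1],z)))
        if c=="green": print(cv2.boxPoints(cv2.minAreaRect(k)).tolist())
E
```

```text
red [411 200] [443 272] (array([ 521.7, -264.8]), 148.8, 65.9, -3.45)
red [287 111] [312 135] (array([762.8,  -8.2]), 52.7, 52.7, 89.42)
red [389 127] [430 135] (array([ 742.9, -240.1]), 87.4, 17.5, 89.44)
cu [168 227] [242 264] (array([508.7, 184.4]), 144.9, 60.2, -82.57)
cu [331 190] [364 260] (array([ 546.3, -103. ]), 141.5, 56.8, 4.92)
green [239 217] [256 258] (array([518.2,  91.7]), 79.3, 23.1, 9.91)
[[238.02700805664062, 217.16217041015625], [250.18917846679688, 215.1351318359375], [257.0810852050781, 256.4864807128906], [244.91891479492188, 258.5135192871094]]
```

```bash
cat >> h.py <<'E'
def bedT(ox,oy,yaw):
    T=np.eye(4); T[:3,:3]=R.from_euler("ZY",[yaw,-28],degrees=True).as_matrix(); T[:3,3]=[ox,oy,.04]; return T
def inbed(T,K,P,uv,z):
    n=T[:3,2]; X=cast(K,P,uv,n,n@T[:3,3]+z); return (X-T[:3,3])@T[:3,:3]
E
python3 - <<'E'
from h import *
K,P=cam("top"); im=imaging.read_camera("top")
X=cast(K,P,[[250.6,214.9],[257.6,256.7]],[0,0,1],.0697)
d=X[0]-X[1]; yaw=np.degrees(np.arctan2(d[1],d[0]))+90; m=X.mean(0)
print("lip back edge",X,np.linalg.norm(d),yaw)
T=bedT(0,0,yaw); o=m-T[:3,:3]@[-.012,0,.04]; print(o)
T=bedT(o[0],o[1],yaw); np.save("T0.npy",T)
k=[b[:,0] for b in blobs(im,"cu") if b[:,0,0].max()<260][0]
B=inbed(T,K,P,k,.01); print("bar",rect(B),B.min(0),B.max(0))
pts=[[.163,.04,0],[.163,-.04,0],[.014,.04,.033],[.014,-.04,.033],[-.012,.04,.04],[-.012,-.04,.04],[.14,.0275,.01],[.14,-.0275,.01]]
v=im[:,:,::-1].copy(); v2=imaging.read_camera("scene")[:,:,::-1].copy()
out=[]
for n,w,box in(("top",v,(130,190,290,300)),("scene",v2,(330,110,460,210))):
    K,P=cam(n); q=proj(K,P,np.array(pts)@T[:3,:3].T+T[:3,3]); x0,y0,x1,y1=box
    w=cv2.resize(w[y0:y1,x0:x1],None,fx=4,fy=4,interpolation=cv2.INTER_CUBIC)
    for a in q: cv2.circle(w,tuple(int(round((a[i]+.5-box[i])*4)) for i in(0,1)),3,(255,255,0),1)
    out.append(cv2.copyMakeBorder(w,0,0,0,max(0,640-w.shape[1]),cv2.BORDER_CONSTANT))
s=np.vstack(out); cv2.imwrite("pics/fit.png",cv2.resize(s,None,fx=.7,fy=.7))
E
```

```text
lip back edge [[0.56013713 0.08683156 0.0697    ]
 [0.48058865 0.07321431 0.0697    ]] 0.08070557534850245 99.7138462272898
[0.51540665 0.10897602 0.04001576]
bar (array([73.2,  2.3]), 138.1, 54.5, 0.22) [ 0.00414293 -0.02514301  0.01      ] [0.14227954 0.02973112 0.01      ]
```

View pics/fit.png

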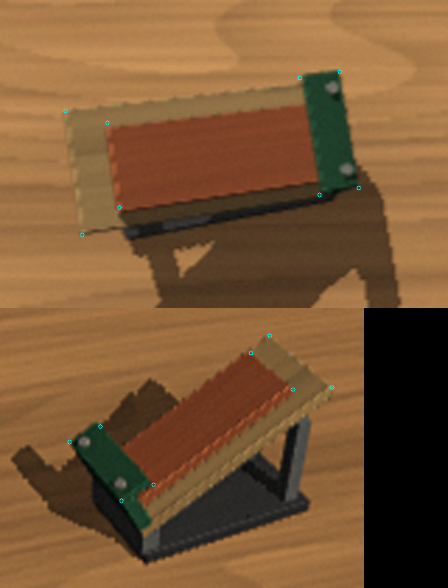

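The frame fits: the lip's back edge measures 80.7 mm against 80, and the bar 138 x 54.5 mm against 140 x 55. The bar sits about 2 mm toward +y of the bed. Next I move above the board for a close look.

Request:
arm_command([
  [[0,0,0,0,0,6.26],[0,0,0,0,0,6.26],[0,0,0,0,0,6.26],[0,0,0,0,0,6.26],[-3.15,-2.1,0.6,0,0,0],[-3.15,-2.1,0.6,0,0,0],[-3.15,-2.1,0.6,0,0,0],[-3.15,-2.1,0.6,0,0,0],[-3.15,-2.1,0.6,0,0,0],[-3.15,-2.1,0.6,0,0,0]],
], hand=1)

```text
time: 1.08
eef_pos: [0.3867, -0.4446, 0.195]
tcp_rot: [-0.686, 0.728, -0.0, 0.0]
contact_force: [-0.1, -0.3, -0.4]
opening: 0.998
```

Request:
arm_command([
  [[-3.15,-2.1,0.6,0,0,0],[-3.15,-2.1,0.6,0,0,0],[-3.15,-2.1,0.6,0,0,0],[-3.15,-2.1,0.6,0,0,0],[-3.15,-2.1,0.6,0,0,0],[-3.15,-2.1,0.6,0,0,0],[0,0,0,0,0,0],[0,0,0,0,0,0]],
])

```text
time: 1.75
eef_pos: [0.5236, -0.263, 0.1587]
tcp_rot: [-0.687, 0.726, 0.001, -0.0]
contact_force: [0.8, 1.2, 0.3]
opening: 0.997
```

```bash
cat >> h.py <<'E'
def pose():
    s=ctrl.get_state(); return np.array(s["eef_pos"]),R.from_quat(s["tcp_rot"]).as_matrix()
def go(p,xdir=None,zdir=None):
    "prints turn (tool rotvec deg) to wanted axes, and shift (tool cm) AFTER that turn"
    p0,R0=pose(); Rn=R0
    if xdir is not None:
        z=np.array(zdir,float)/np.linalg.norm(zdir); x=np.array(xdir,float); x-=z*(x@z); x/=np.linalg.norm(x)
        Rn=np.c_[x,np.cross(z,x),z]
    print("turn",np.round(R.from_matrix(R0.T@Rn).as_rotvec(degrees=True),2),"shift cm",np.round(Rn.T@(np.array(p)-p0)*100,2))
E
python3 - <<'E'
from h import *
p,Rn=pose(); print(p,Rn.round(4).tolist())
K,P=cam("wrist"); im=imaging.read_camera("wrist"); cv2.imwrite("pics/w1.png",im[:,:,::-1])
for k in blobs(im,"red",2000): k=k[:,0]; print(k.min(0),k.max(0),rect(cast(K,P,k,[0,0,1],.006)))
E
```

```text
[ 0.523569   -0.26298439  0.15868674] [[-0.0552, -0.9985, -0.0011], [-0.9985, 0.0552, 0.0006], [-0.0005, 0.0011, -1.0]]
[287 105] [355 245] (array([ 521.9, -267.8]), 148.1, 66.3, -2.97)
```

View pics/w1.png

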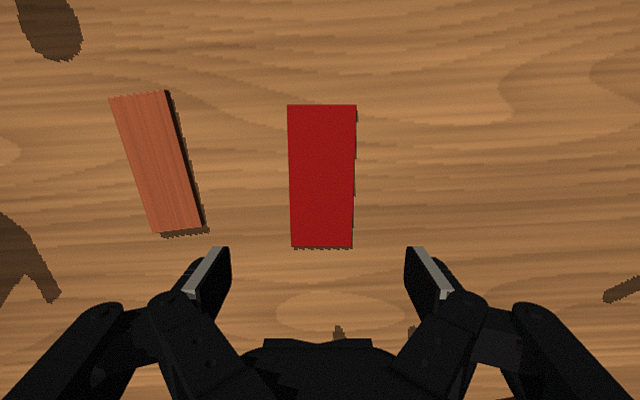

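The wrist view shows the board centred at (322,175) with the open fingers on either side, and both views agree on it within 3 mm. I descend with the fingers open, then narrow them and feel for the table.

Request:
arm_command([
  [[0.35,0.15,2.5,0,0,0],[0,0,2.5,0,0,0],[0,0,2.5,0,0,0],[0,0,2.5,0,0,0],[0,0,2.5,0,0,0],[0,0,2.5,0,0,0],[0,0,0,0,0,0],[0,0,0,0,0,0]],
], hand=0.86, squeeze=30)

```text
time: 2.47
eef_pos: [0.5197, -0.269, 0.0083]
tcp_rot: [-0.685, 0.728, 0.002, -0.0]
contact_force: [0.5, -0.5, 0.4]
opening: 0.859
```

Request:
arm_command([
  [[0,0,0.3,0,0,0],[0,0,0,0,0,0]],
])

```text
time: 2.63
eef_pos: [0.5222, -0.2698, 0.0082]
tcp_rot: [-0.686, 0.728, -0.002, 0.0]
contact_force: [0.0, 0.0, -0.2]
opening: 0.861
```

Request:
arm_command([
  [[0,0,0.3,0,0,0],[0,0,0,0,0,0]],
])

```text
time: 2.8
eef_pos: [0.5218, -0.2689, 0.0044]
tcp_rot: [-0.686, 0.728, -0.001, 0.0]
contact_force: [-0.4, 0.5, 0.3]
opening: 0.859
```

```bash
python3 - <<'E'
from h import *
im=imaging.read_camera("wrist"); cv2.imwrite("pics/w2.png",im[100:400,150:500,::-1])
E
```

```text
(no output)
```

View pics/w2.png

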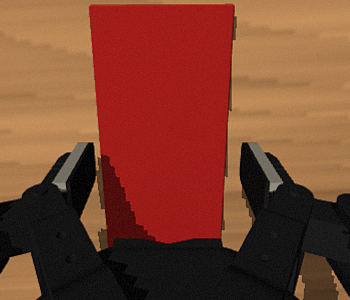

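The fingers straddle the board and have not touched the table yet. I keep lowering in small steps.

Request:
arm_command([
  [[0,0,0.3,0,0,0],[0,0,0,0,0,0]],
])

```text
time: 3.02
eef_pos: [0.5212, -0.2682, 0.0002]
tcp_rot: [-0.686, 0.728, 0.0, -0.0]
contact_force: [0.4, 0.1, 0.6]
opening: 0.863
```

Request:
arm_command([
  [[0,0,0.2,0,0,0],[0,0,0,0,0,0]],
])

```text
time: 3.18
eef_pos: [0.521, -0.2681, -0.0021]
tcp_rot: [-0.686, 0.728, 0.0, -0.0]
contact_force: [0.3, 0.3, -0.5]
opening: 0.859
```

Request:
arm_command([
  [[0,0,0.2,0,0,0],[0,0,0,0,0,0]],
])

```text
time: 3.35
eef_pos: [0.521, -0.2682, -0.0041]
tcp_rot: [-0.686, 0.728, 0.0, -0.0]
contact_force: [-0.3, -0.0, -0.5]
opening: 0.859
```

Request:
arm_command([
  [[0,0,0.2,0,0,0],[0,0,0,0,0,0]],
])

```text
time: 3.52
eef_pos: [0.521, -0.2682, -0.0061]
tcp_rot: [-0.686, 0.728, 0.0, -0.0]
contact_force: [0.8, -0.6, -1.0]
opening: 0.859
```

Request:
arm_command([
  [[0,0,0.15,0,0,0],[0,0,0,0,0,0]],
])

```text
time: 3.68
eef_pos: [0.5211, -0.2683, -0.0074]
tcp_rot: [-0.686, 0.728, 0.0, -0.0]
contact_force: [-0.4, 0.6, -0.1]
opening: 0.86
```

Request:
arm_command([
  [[0,0,0,0,0,0],[0,0,0,0,0,0],[0,0,0,0,0,0],[0,0,0,0,0,0],[0,0,0,0,0,0],[0,0,0,0,0,0]],
], hand=0.6, squeeze=40)

```text
time: 4.18
eef_pos: [0.522, -0.269, -0.0062]
tcp_rot: [-0.686, 0.728, -0.001, 0.0]
contact_force: [-0.6, -1.3, 5.5]
opening: 0.766
```

Request:
arm_command([
  [[0,0,-1,0,0,0],[0,0,-2,0,0,0],[0,0,-3,0,0,0],[0,0,-3,0,0,0],[0,0,-3,0,0,0],[0,0,-3,0,0,0],[0,0,0,0,0,0],[0,0,0,0,0,0]],
])

```text
time: 4.85
eef_pos: [0.5219, -0.2687, 0.1449]
tcp_rot: [-0.686, 0.728, -0.002, 0.0]
contact_force: [-0.3, 0.5, -0.9]
opening: 0.765
```

```bash
python3 - <<'E'
from h import *
im=imaging.read_camera("wrist"); im2=imaging.read_camera("scene"); 
cv2.imwrite("pics/w3.png",np.hstack([im[100:400,150:500,::-1],cv2.resize(im2[60:260,120:320,::-1],(300,300))]))
T=np.load("T0.npy"); print(T[:3,:3])
# hover over board's final place: grasp at x=.09 up slope, out 50 mm
for z in (.06,): 
    p=T[:3,:3]@[.095,.002,.016+z]+T[:3,3]; print(p)
E
```

```text
[[-1.48977612e-01 -9.85662723e-01  7.92128016e-02]
 [ 8.70288528e-01 -1.68727582e-01 -4.62740619e-01]
 [ 4.69471563e-01  2.77555756e-17  8.82947593e-01]]
[0.50530262 0.15614769 0.15170382]
```

View pics/w3.png

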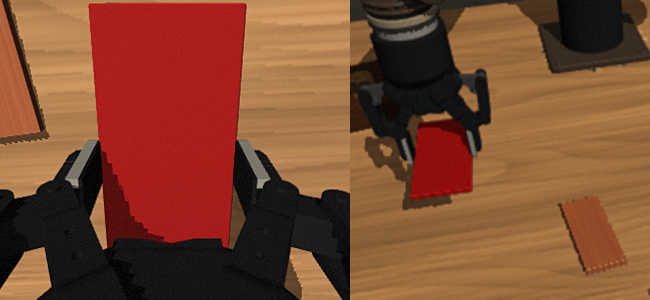

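The board is held straight and level, with its underside about flush with the fingertips; they touched the table at TCP z of about -7 mm. Next I work out the move to hover over the cradle.

```bash
python3 - <<'E'
from h import *
T=np.load("T0.npy"); B=T[:3,:3]
K,P=cam("wrist"); im=imaging.read_camera("wrist"); p,Rt=pose()
m=[b[:,0] for b in blobs(im,"red",2000)][0]
X=cast(K,P,m,Rt[:,2],Rt[:,2]@(p-.013*Rt[:,2])); L=(X-p)@Rt; print("board in tool",rect(L),L.min(0),L.max(0))
go(p,-B[:,1],-B[:,2]); go(B@[.100,.002,.083]+T[:3,3],-B[:,1],-B[:,2])
E
```

```text
board in tool (array([  1.4, -11.3]), 128.4, 66.4, 89.81) [-0.03201011 -0.07547282 -0.013     ] [ 0.03470847  0.05275613 -0.013     ]
turn [  19.98  -24.83 -100.87] shift cm [0. 0. 0.]
turn [  19.98  -24.83 -100.87] shift cm [  5.71 -38.09  18.01]
```

Request:
arm_command([
  [[0,0,0,1.332,-1.655,-6.725],[0,0,0,1.332,-1.655,-6.725],[0,0,0,1.332,-1.655,-6.725],[0,0,0,1.332,-1.655,-6.725],[0,0,0,1.332,-1.655,-6.725],[0,0,0,1.332,-1.655,-6.725],[0,0,0,1.332,-1.655,-6.725],[0,0,0,1.332,-1.655,-6.725]],
])

```text
time: 5.67
eef_pos: [0.5199, -0.2674, 0.1403]
tcp_rot: [0.933, -0.33, -0.013, -0.144]
contact_force: [0.5, -0.5, -0.7]
opening: 0.762
```

Request:
arm_command([
  [[0,0,0,1.332,-1.655,-6.725],[0,0,0,1.332,-1.655,-6.725],[0,0,0,1.332,-1.655,-6.725],[0,0,0,1.332,-1.655,-6.725],[0,0,0,1.332,-1.655,-6.725],[0,0,0,1.332,-1.655,-6.725],[0,0,0,1.332,-1.655,-6.725],[0,0,0,0,0,0],[0,0,0,0,0,0]],
])

```text
time: 6.42
eef_pos: [0.5206, -0.2677, 0.1406]
tcp_rot: [0.967, 0.081, -0.02, -0.241]
contact_force: [0.5, -0.6, -0.9]
opening: 0.765
```

Request:
arm_command([
  [[0.5,-3.2,1.4,0,0,0],[0.5,-3.2,1.4,0,0,0],[0.5,-3.2,1.4,0,0,0],[0.5,-3.2,1.4,0,0,0],[0.5,-3.2,1.4,0,0,0],[0.5,-3.2,1.4,0,0,0],[0,0,0,0,0,0]],
])

```text
time: 7.0
eef_pos: [0.5137, -0.0517, 0.1579]
tcp_rot: [0.967, 0.083, -0.02, -0.241]
contact_force: [-0.3, -1.1, -0.1]
opening: 0.766
```

```bash
python3 - <<'E'
from h import *
T=np.load("T0.npy"); B=T[:3,:3]; print(pose(),ctrl.get_state()["qpos"])
go(B@[.100,.002,.083]+T[:3,3],-B[:,1],-B[:,2])
E
```

```text
(array([ 0.51365197, -0.05165775,  0.15787689]), array([[ 0.98526939,  0.15145404, -0.07940971],
       [ 0.17100653, -0.86987978,  0.46267259],
       [ 0.00099673, -0.46943672, -0.88296555]])) [-0.48489854  0.14112483  1.946704    0.38879652  1.38176402 -0.79477521]
turn [0.   0.01 0.14] shift cm [  2.68 -18.42   9.53]
```

Request:
arm_command([
  [[0.45,-3.07,1.59,0,0,0],[0.45,-3.07,1.59,0,0,0],[0.45,-3.07,1.59,0,0,0],[0.45,-3.07,1.59,0,0,0],[0.45,-3.07,1.59,0,0,0],[0.45,-3.07,1.59,0,0,0.14],[0,0,0,0,0,0],[0,0,0,0,0,0]],
])

```text
time: 7.67
eef_pos: [0.5059, 0.1531, 0.1592]
tcp_rot: [0.967, 0.082, -0.02, -0.239]
contact_force: [0.9, -0.1, -0.9]
opening: 0.767
```

```bash
python3 - <<'E'
from h import *
T=np.load("T0.npy"); B=T[:3,:3]; p,Rt=pose(); print("tcp in bed mm",(B.T@(p-T[:3,3])*1000).round(1), ctrl.get_state()["qpos"].round(2))
K,P=cam("wrist"); im=imaging.read_camera("wrist"); cv2.imwrite("pics/w4.png",im[:,:,::-1])
for c in("red","green","cu"):
    for k in blobs(im,c,100)[:3]:
        k=k[:,0]; print(c,k.min(0),k.max(0))
        if c=="green": G=inbed(T,K,P,k,.04); print(rect(G))
E
```

```text
tcp in bed mm [95.7  1.9 84.1] [-0.12  0.07  2.02  0.49  1.24 -0.5 ]
red [239 104] [395 347]
```

View pics/w4.png

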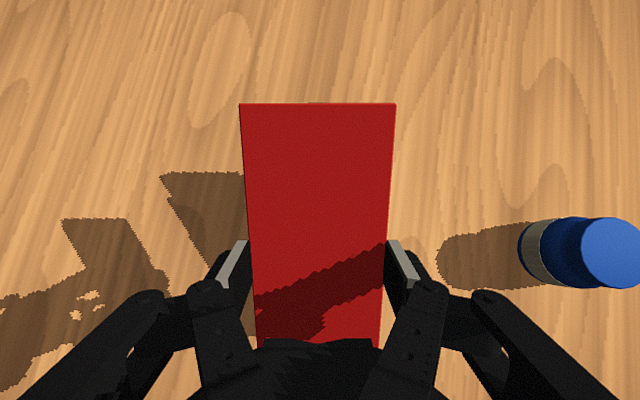

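The wrist view shows the board square in the hand with its far end at row 103; it hides the cradle. I lower it parallel to the bed to about 6 mm above the bar, still clear of the lip, and check from the scene camera.

Request:
arm_command([
  [[0,-0.15,1.9,0,0,0],[0,0,1.9,0,0,0],[0,0,1.9,0,0,0],[0,0,1.0,0,0,0],[0,0,0.8,0,0,0],[0,0,0,0,0,0],[0,0,0,0,0,0]],
])

```text
time: 8.3
eef_pos: [0.5016, 0.1869, 0.0942]
tcp_rot: [0.967, 0.081, -0.019, -0.239]
contact_force: [0.6, 0.2, -0.4]
opening: 0.767
```

```bash
python3 - <<'E'
from h import *
T=np.load("T0.npy"); B=T[:3,:3]; p,Rt=pose(); print("tcp in bed mm",(B.T@(p-T[:3,3])*1000).round(1))
a=imaging.read_camera("scene")[90:220,330:470,::-1]; b=imaging.read_camera("top")[190:290,130:290,::-1]
a=cv2.resize(a,None,fx=4,fy=4,interpolation=cv2.INTER_CUBIC)
cv2.imwrite("pics/s5.png",a)
K,P=cam("top"); k=[x[:,0] for x in blobs(imaging.read_camera("top"),"green",30)]
E
```

```text
tcp in bed mm [95.4  0.4 10.7]
```

View pics/s5.png

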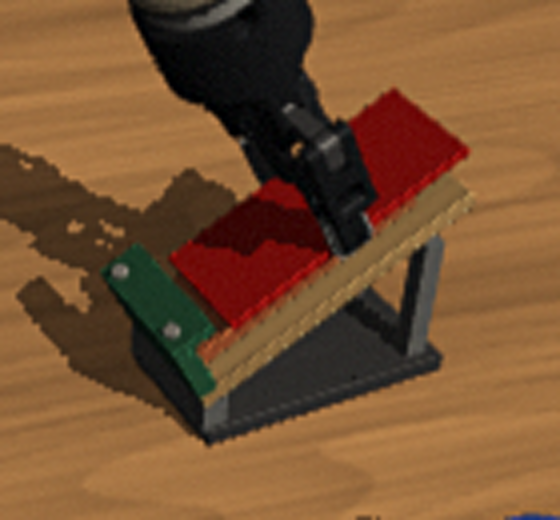

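The board lies parallel above the bar with its low end just short of the lip. I slide it under the lip, then advance in small steps while watching the force.

Request:
arm_command([
  [[-0.2,0.4,0,0,0,0],[0,0.5,0,0,0,0],[0,0.5,0,0,0,0],[0,0.2,0.2,0,0,0],[0,0,0,0,0,0]],
])

```text
time: 8.87
eef_pos: [0.5012, 0.1737, 0.0842]
tcp_rot: [0.967, 0.081, -0.019, -0.24]
contact_force: [-0.8, 0.6, -1.2]
opening: 0.767
```

Request:
arm_command([
  [[0,0.2,0,0,0,0],[0,0,0,0,0,0]],
])

```text
time: 9.03
eef_pos: [0.5017, 0.1723, 0.0837]
tcp_rot: [0.967, 0.081, -0.019, -0.239]
contact_force: [0.6, -0.4, -1.9]
opening: 0.765
```

Request:
arm_command([
  [[0,0.2,0,0,0,0],[0,0,0,0,0,0]],
])

```text
time: 9.2
eef_pos: [0.5021, 0.1706, 0.083]
tcp_rot: [0.967, 0.081, -0.019, -0.239]
contact_force: [0.8, 0.2, -0.7]
opening: 0.764
```

```bash
cat >> h.py <<'E'
def rep():
    T=np.load("T0.npy"); B=T[:3,:3]; s=ctrl.get_state(); p,Rt=pose()
    print("t",round(s["time"],2),"tcp bed mm",(B.T@(p-T[:3,3])*1000).round(1),"F bed",(B.T@s["contact_force"]).round(1),"tilt",R.from_matrix(Rt.T@np.c_[-B[:,1],-B[:,0],-B[:,2]]).as_rotvec(degrees=True).round(2),"op",round(s["opening"],3))
E
python3 -c "from h import *;rep()"
```

```text
t 9.2 tcp bed mm [75.8  2.7  8.4] F bed [-0.2 -0.8 -0.6] tilt [ 0.2  -0.17 -0.05] op 0.764
```

Request:
arm_command([
  [[0,0.15,0,0,0,0],[0,0,0,0,0,0]],
])

```text
time: 9.37
eef_pos: [0.5023, 0.1693, 0.0823]
tcp_rot: [0.967, 0.081, -0.019, -0.239]
contact_force: [0.2, -0.1, -0.4]
opening: 0.765
```

Request:
arm_command([
  [[0,0.15,0,0,0,0],[0,0,0,0,0,0]],
])

```text
time: 9.53
eef_pos: [0.5025, 0.1684, 0.0818]
tcp_rot: [0.967, 0.081, -0.019, -0.24]
contact_force: [0.9, 1.7, 0.4]
opening: 0.765
```

Request:
arm_command([
  [[0,0.15,0,0,0,0],[0,0,0,0,0,0]],
])

```text
time: 9.7
eef_pos: [0.5025, 0.1683, 0.0819]
tcp_rot: [0.967, 0.081, -0.02, -0.242]
contact_force: [-1.6, 5.0, 1.9]
opening: 0.766
```

```bash
python3 -c "from h import *;rep()"
```

```text
t 9.7 tcp bed mm [73.2  2.7  8.5] F bed [ 5.5  0.8 -0.7] tilt [-0.06 -0.13 -0.05] op 0.766
```

Contact with the stop at 5.5 N. I lower the board onto the bar.

Request:
arm_command([
  [[0,-0.05,0.35,0,0,0],[0,0,0,0,0,0]],
])

```text
time: 9.87
eef_pos: [0.5025, 0.1699, 0.0789]
tcp_rot: [0.967, 0.082, -0.019, -0.241]
contact_force: [-1.2, 5.3, 4.2]
opening: 0.766
```

Request:
arm_command([
  [[0,0,0.12,0,0,0],[0,0,0,0,0,0]],
])

```text
time: 10.03
eef_pos: [0.5025, 0.1701, 0.0784]
tcp_rot: [0.967, 0.082, -0.019, -0.241]
contact_force: [-2.9, 3.1, 6.7]
opening: 0.771
```

Request:
arm_command([
  [[0,0,0.12,0,0,0],[0,0,0,0,0,0]],
])

```text
time: 10.2
eef_pos: [0.5026, 0.1702, 0.0783]
tcp_rot: [0.967, 0.082, -0.02, -0.24]
contact_force: [-5.1, -1.1, 11.8]
opening: 0.768
```

```bash
python3 -c "from h import *;rep()"
```

```text
t 10.2 tcp bed mm [73.2  2.3  4.5] F bed [ 5.4  5.3 10.5] tilt [ 0.08 -0.09  0.06] op 0.768
```

Request:
arm_command([
  [[0,0.2,-0.05,0,0,0],[0,0,0,0,0,0],[0,0,0,0,0,0]],
])

```text
time: 10.45
eef_pos: [0.5025, 0.1701, 0.0783]
tcp_rot: [0.966, 0.082, -0.02, -0.243]
contact_force: [-4.6, 6.8, 13.2]
opening: 0.768
```

```bash
python3 -c "from h import *;rep()
a=imaging.read_camera('scene')[90:220,330:470,::-1]
cv2.imwrite('pics/s6.png',cv2.resize(a,None,fx=4,fy=4,interpolation=cv2.INTER_CUBIC))"
```

```text
t 10.45 tcp bed mm [73.1  2.4  4.5] F bed [12.8  3.4  8.2] tilt [-0.21 -0.09  0.01] op 0.768
```

View pics/s6.png

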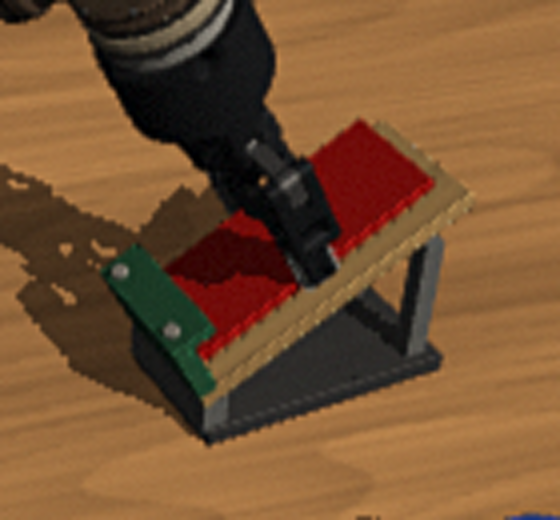

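The board is home under the lip, pressed with 13 N against the stop. I release it, retreat square to the bed and check it.

Request:
arm_command([
  [[0,-0.15,-0.1,0,0,0],[0,0,0,0,0,0],[0,0,0,0,0,0],[0,0,0,0,0,0],[0,0,0,0,0,0]],
], hand=1)

```text
time: 10.92
eef_pos: [0.5023, 0.1684, 0.0765]
tcp_rot: [0.967, 0.081, -0.019, -0.239]
contact_force: [-0.0, -0.0, -0.3]
opening: 1.0
```

Request:
arm_command([
  [[0,0,-1.5,0,0,0],[0,0,-3,0,0,0],[0,0,-3.5,0,0,0],[0,0,-3.5,0,0,0],[0,0,-2.5,0,0,0],[0,0,0,0,0,0],[0,0,0,0,0,0]],
])

```text
time: 11.5
eef_pos: [0.5141, 0.1034, 0.2021]
tcp_rot: [0.968, 0.081, -0.017, -0.239]
contact_force: [0.1, 0.5, 0.2]
opening: 1.001
```

```bash
python3 - <<'E'
from h import *
rep(); T=np.load("T0.npy"); B=T[:3,:3]
K,P=cam("wrist"); im=imaging.read_camera("wrist"); cv2.imwrite("pics/w7.png",im[:,:,::-1])
for c,z in(("red",.016),("cu",.01),("green",.04)):
    for k in blobs(im,c,150)[:2]: k=k[:,0]; L=inbed(T,K,P,k,z)*1000; print(c,k.min(0),k.max(0),rect(L/1000),L.min(0).round(1),L.max(0).round(1))
p,Rt=pose(); a=np.radians(-85.1); x=[np.cos(a),np.sin(a),0]
go([.5463,-.103,.16],x,[0,0,-1])
E
```

```text
t 11.5 tcp bed mm [ 71.5   2.2 145.6] F bed [ 0.5 -0.2 -0.1] tilt [ 0.29 -0.37 -0.05] op 1.001
red [278 100] [353 249] (array([74.6,  3. ]), 145.5, 66.4, 0.13) [  1.9 -30.3  16. ] [147.4  36.4  16. ]
green [278 247] [361 276] (array([ 1.1, -0. ]), 79.0, 30.1, -89.15) [-14.2 -39.5  40. ] [16.6 39.3 40. ]
turn [-21.21  22.82  92.63] shift cm [20.92 -1.56  4.05]
```

The wrist view puts the board at y -30 to +36 mm, yaw 0.1 deg, against bar_low at -25 to +30 mm, so it overhangs both sides. Next is the second bar.

Request:
arm_command([
  [[0,0,0,-1.515,1.63,6.616],[0,0,0,-1.515,1.63,6.616],[0,0,0,-1.515,1.63,6.616],[0,0,0,-1.515,1.63,6.616],[0,0,0,-1.515,1.63,6.616],[0,0,0,-1.515,1.63,6.616],[0,0,0,-1.515,1.63,6.616],[0,0,0,-1.515,1.63,6.616]],
])

```text
time: 12.22
eef_pos: [0.5113, 0.105, 0.1982]
tcp_rot: [0.916, -0.384, -0.011, -0.112]
contact_force: [-0.5, -0.0, -0.5]
opening: 1.005
```

Request:
arm_command([
  [[0,0,0,-1.515,1.63,6.616],[0,0,0,-1.515,1.63,6.616],[0,0,0,-1.515,1.63,6.616],[0,0,0,-1.515,1.63,6.616],[0,0,0,-1.515,1.63,6.616],[0,0,0,-1.515,1.63,6.616],[0,0,0,0,0,0]],
])

```text
time: 12.8
eef_pos: [0.5119, 0.1056, 0.1983]
tcp_rot: [0.737, -0.676, -0.002, 0.002]
contact_force: [0.5, -0.7, -0.6]
opening: 0.998
```

Request:
arm_command([
  [[2.99,-0.22,0.58,0,0,0],[2.99,-0.22,0.58,0,0,0],[2.99,-0.22,0.58,0,0,0],[2.99,-0.22,0.58,0,0,0],[2.99,-0.22,0.58,0,0,0],[2.99,-0.22,0.58,0,0,0],[2.99,-0.22,0.58,0,0,0],[0,0,0,0,0,0],[0,0,0,0,0,0]],
])

```text
time: 13.55
eef_pos: [0.5452, -0.1035, 0.158]
tcp_rot: [0.737, -0.676, -0.002, 0.0]
contact_force: [-0.0, 0.7, -0.1]
opening: 0.996
```

```bash
python3 - <<'E'
from h import *
T=np.load("T0.npy")
K,P=cam("wrist"); im=imaging.read_camera("wrist"); cv2.imwrite("pics/w8.png",im[:,:,::-1])
for k in blobs(im,"cu",2000)[:2]: k=k[:,0]; r=rect(cast(K,P,k,[0,0,1],.01)); print("wrist",k.min(0),k.max(0),r)
print(pose()); a=np.radians(r[3]-90); go([*(r[0]/1000),.03],[np.cos(a),np.sin(a),0],[0,0,-1])
K,P=cam("top"); im=imaging.read_camera("top"); cv2.imwrite("pics/t8.png",im[:,:,::-1])
for k in blobs(im,"red",1500): k=k[:,0]; L=inbed(T,K,P,k,.016); print("top board",rect(L),(L.min(0)*1000).round(1),(L.max(0)*1000).round(1))
for k in blobs(im,"cu",30): k=k[:,0]; print("top cu",k.min(0),k.max(0))
E
```

```text
wrist [289 107] [347 241] (array([ 546.1, -104.6]), 139.2, 55.5, 4.99)
(array([ 0.54538943, -0.10258382,  0.15855325]), array([[ 0.08712476, -0.99619452, -0.00239883],
       [-0.99619451, -0.08713006,  0.00220056],
       [-0.00240119,  0.00219798, -0.9999947 ]]))
turn [0.13 0.14 0.01] shift cm [ 0.21 -0.05 12.86]
top board (array([78.4,  2.6]), 142.5, 65.6, 0.22) [  7.1 -30.1  16. ] [149.8  35.7  16. ]
```

Wrist and top views agree on the bar within 1.5 mm. The fingertips must stop above the bar's underside, because they would otherwise strike the board. I descend, touch the table, then raise a little before closing.

Request:
arm_command([
  [[0.2,-0.05,3,0.13,0.14,0],[0,0,3.5,0,0,0],[0,0,3.5,0,0,0],[0,0,3,0,0,0],[0,0,2.3,0,0,0],[0,0,0,0,0,0],[0,0,0,0,0,0]],
], hand=0.74)

```text
time: 14.23
eef_pos: [0.5463, -0.1034, 0.0062]
tcp_rot: [0.738, -0.675, -0.0, 0.0]
contact_force: [0.6, -0.0, 0.2]
opening: 0.739
```

Request:
arm_command([
  [[0,0,0.5,0,0,0],[0,0,0,0,0,0]],
])

```text
time: 14.4
eef_pos: [0.5487, -0.105, 0.0039]
tcp_rot: [0.737, -0.676, 0.003, -0.001]
contact_force: [0.0, -0.4, 0.6]
opening: 0.74
```

Request:
arm_command([
  [[0,0,0.3,0,0,0],[0,0,0,0,0,0]],
])

```text
time: 14.57
eef_pos: [0.5482, -0.1052, 0.0003]
tcp_rot: [0.737, -0.676, 0.003, -0.001]
contact_force: [0.2, 0.2, 0.5]
opening: 0.741
```

Request:
arm_command([
  [[0,0,0.2,0,0,0],[0,0,0,0,0,0],[0,0,0,0,0,0]],
])

```text
time: 14.82
eef_pos: [0.5474, -0.1051, -0.0026]
tcp_rot: [0.737, -0.676, 0.002, -0.0]
contact_force: [-0.6, 0.3, -0.4]
opening: 0.739
```

Request:
arm_command([
  [[0,0,0.15,0,0,0],[0,0,0,0,0,0],[0,0,0,0,0,0]],
])

```text
time: 15.07
eef_pos: [0.5473, -0.105, -0.0044]
tcp_rot: [0.737, -0.676, 0.001, -0.0]
contact_force: [-0.7, 0.4, -0.4]
opening: 0.739
```

Request:
arm_command([
  [[0,0,0.15,0,0,0],[0,0,0,0,0,0],[0,0,0,0,0,0]],
])

```text
time: 15.32
eef_pos: [0.5476, -0.1051, -0.0057]
tcp_rot: [0.737, -0.676, 0.002, -0.0]
contact_force: [1.4, 0.3, 1.3]
opening: 0.744
```

Request:
arm_command([
  [[0,0,-0.37,0,0,0],[0,0,0,0,0,0],[0,0,0,0,0,0]],
])

```text
time: 15.57
eef_pos: [0.5476, -0.1051, -0.0018]
tcp_rot: [0.737, -0.676, 0.002, -0.0]
contact_force: [-0.9, -0.0, -0.3]
opening: 0.743
```

Request:
arm_command([
  [[0,0,0,0,0,0],[0,0,0,0,0,0],[0,0,0,0,0,0],[0,0,0,0,0,0],[0,0,0,0,0,0],[0,0,0,0,0,0]],
], hand=0.45, squeeze=80)

```text
time: 16.07
eef_pos: [0.5475, -0.1045, -0.0012]
tcp_rot: [0.737, -0.676, 0.001, -0.0]
contact_force: [-1.8, 2.0, 6.6]
opening: 0.613
```

Request:
arm_command([
  [[0,0,-0.5,0,0,0],[0,0,-1.5,0,0,0],[0,0,-2.5,0,0,0],[0,0,-2.5,0,0,0],[0,0,-2.5,0,0,0],[0,0,-2.5,0,0,0],[0,0,-2.5,0,0,0],[0,0,-1,0,0,0],[0,0,0,0,0,0],[0,0,0,0,0,0]],
])

```text
time: 16.9
eef_pos: [0.5461, -0.1044, 0.1514]
tcp_rot: [0.737, -0.676, 0.001, 0.0]
contact_force: [-0.3, 0.7, -7.0]
opening: 0.615
```

```bash
python3 - <<'E'
from h import *
T=np.load("T0.npy"); B=T[:3,:3]
K,P=cam("wrist"); im=imaging.read_camera("wrist"); a=imaging.read_camera("scene")
cv2.imwrite("pics/w9.png",np.hstack([im[80:380,150:500,::-1],cv2.resize(a[60:260,200:400,::-1],(300,300))])); p,Rt=pose(); print(p)
m=blobs(im,"cu",1000)[0][:,0]
X=cast(K,P,m,Rt[:,2],Rt[:,2]@(p-.012*Rt[:,2])); L=(X-p)@Rt*1000; print("bar in tool",rect(L/1000),L.min(0),L.max(0))
go(B@[.110,.002,.09]+T[:3,3],-B[:,1],-B[:,2])
E
```

```text
[ 0.54513602 -0.10401613  0.14981601]
bar in tool (array([ 1.7, -9.7]), 120.7, 55.3, 89.98) [-25.93973509 -70.08841129 -12.        ] [ 29.33954733  50.66945738 -12.        ]
turn [ 21.36 -22.98 -92.73] shift cm [  0.46 -24.82  10.79]
```

View pics/w9.png

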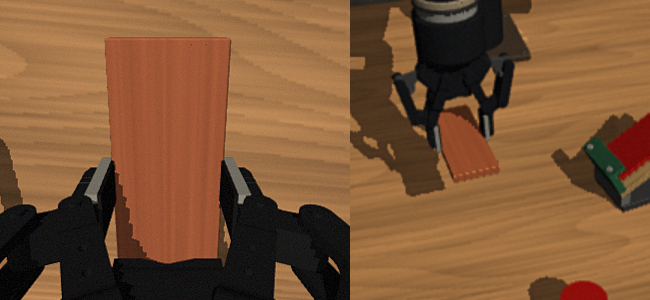

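The bar is held centred and level, and the 7 N reading matches its weight. I turn it and carry it over the cradle.

Request:
arm_command([
  [[0,0,0,1.526,-1.641,-6.624],[0,0,0,1.526,-1.641,-6.624],[0,0,0,1.526,-1.641,-6.624],[0,0,0,1.526,-1.641,-6.624],[0,0,0,1.526,-1.641,-6.624],[0,0,0,1.526,-1.641,-6.624],[0,0,0,1.526,-1.641,-6.624]],
])

```text
time: 17.58
eef_pos: [0.5454, -0.1043, 0.1502]
tcp_rot: [0.937, -0.323, -0.011, -0.132]
contact_force: [0.1, 1.0, -6.2]
opening: 0.614
```

Request:
arm_command([
  [[0,0,0,1.526,-1.641,-6.624],[0,0,0,1.526,-1.641,-6.624],[0,0,0,1.526,-1.641,-6.624],[0,0,0,1.526,-1.641,-6.624],[0,0,0,1.526,-1.641,-6.624],[0,0,0,1.526,-1.641,-6.624],[0,0,0,1.526,-1.641,-6.624],[0,0,0,0,0,0]],
])

```text
time: 18.25
eef_pos: [0.5465, -0.1053, 0.1498]
tcp_rot: [0.967, 0.083, -0.02, -0.24]
contact_force: [0.2, -1.3, -6.3]
opening: 0.611
```

Request:
arm_command([
  [[0.06,-3.1,1.35,0,0,0],[0.06,-3.1,1.35,0,0,0],[0.06,-3.1,1.35,0,0,0],[0.06,-3.1,1.35,0,0,0],[0.06,-3.1,1.35,0,0,0],[0.06,-3.1,1.35,0,0,0],[0.06,-3.1,1.35,0,0,0],[0.06,-3.1,1.35,0,0,0],[0,0,0,0,0,0],[0,0,0,0,0,0]],
])

```text
time: 19.08
eef_pos: [0.5044, 0.1633, 0.1718]
tcp_rot: [0.967, 0.083, -0.02, -0.239]
contact_force: [0.5, -0.6, -7.1]
opening: 0.611
```

```bash
python3 - <<'E'
from h import *
rep(); T=np.load("T0.npy"); B=T[:3,:3]; go(B@[.097,.0027,.032]+T[:3,3],-B[:,1],-B[:,2])
K,P=cam("wrist"); im=imaging.read_camera("wrist"); p,Rt=pose(); m=blobs(im,"cu",1000)[0][:,0]
X=cast(K,P,m,Rt[:,2],Rt[:,2]@(p-.012*Rt[:,2])); L=(X-p)@Rt*1000; print("bar in tool",rect(L/1000),L.min(0),L.max(0))
E
```

```text
t 19.08 tcp bed mm [110.8   1.7  90.3] F bed [-3.9 -0.4 -6. ] tilt [ 0.26 -0.06  0.14] op 0.611
turn [ 0.26 -0.06  0.14] shift cm [-0.1   1.38  5.83]
bar in tool (array([ -0.4, -27.6]), 83.8, 54.4, 89.91) [-27.68252806 -69.53715075 -12.        ] [ 26.75964923  14.30500158 -12.        ]
```

Request:
arm_command([
  [[-0.1,0.6,2.5,0.26,-0.06,0.14],[0,0.6,2.0,0,0,0],[0,0.2,1.3,0,0,0],[0,0.2,0.6,0,0,0],[0,0,0.6,0,0,0],[0,0,0,0,0,0],[0,0,0,0,0,0],[0,0,0,0,0,0]],
])

```text
time: 19.8
eef_pos: [0.5033, 0.18, 0.1051]
tcp_rot: [0.967, 0.082, -0.018, -0.242]
contact_force: [0.8, 0.3, -6.3]
opening: 0.613
```

```bash
python3 -c "from h import *;rep()
a=imaging.read_camera('scene')[90:220,330:470,::-1]
cv2.imwrite('pics/s10.png',cv2.resize(a,None,fx=4,fy=4,interpolation=cv2.INTER_CUBIC))"
```

```text
t 19.8 tcp bed mm [94.2 -0.1 23.6] F bed [-2.8 -0.8 -5.7] tilt [-0.07 -0.32  0.03] op 0.613
```

View pics/s10.png

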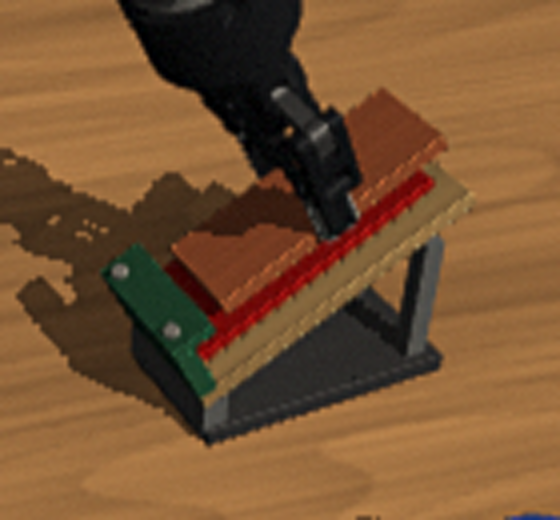

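The bar hovers parallel over the board, short of the lip. I centre it, lower it and slide it in.

Request:
arm_command([
  [[-0.28,0,0.3,0,0.3,0],[0,0,0.2,0,0,0],[0,0,0,0,0,0],[0,0,0,0,0,0]],
])

```text
time: 20.18
eef_pos: [0.4988, 0.1822, 0.0994]
tcp_rot: [0.967, 0.081, -0.017, -0.242]
contact_force: [0.5, -0.1, -7.0]
opening: 0.613
```

```bash
python3 -c "from h import *;rep()"
```

```text
t 20.18 tcp bed mm [94.1  4.  17.3] F bed [-3.5 -0.5 -6.1] tilt [-0.1  -0.47 -0.  ] op 0.613
```

Request:
arm_command([
  [[0.1,0.3,-0.05,0,-0.45,0],[0,0.4,0,0,0,0],[0,0.5,0,0,0,0],[0,0.5,0,0,0,0],[0,0.3,0,0,0,0],[0,0,0,0,0,0],[0,0,0,0,0,0]],
])

```text
time: 20.77
eef_pos: [0.5031, 0.1644, 0.0903]
tcp_rot: [0.967, 0.082, -0.02, -0.242]
contact_force: [-0.3, 0.9, -7.1]
opening: 0.61
```

```bash
python3 -c "from h import *;rep()"
```

```text
t 20.77 tcp bed mm [73.7  2.8 17.8] F bed [-2.5  0.2 -6.7] tilt [-0.12 -0.03 -0.05] op 0.61
```

Centred and parallel, with no contact yet. I advance to the stop.

Request:
arm_command([
  [[0,0.3,0,0,0,0],[0,0,0,0,0,0],[0,0,0,0,0,0]],
])

```text
time: 21.02
eef_pos: [0.5035, 0.1621, 0.0891]
tcp_rot: [0.967, 0.082, -0.02, -0.242]
contact_force: [0.4, -0.5, -6.0]
opening: 0.614
```

Request:
arm_command([
  [[0,0.15,0,0,0,0],[0,0,0,0,0,0],[0,0,0,0,0,0]],
])

```text
time: 21.27
eef_pos: [0.5038, 0.1609, 0.0885]
tcp_rot: [0.967, 0.082, -0.02, -0.242]
contact_force: [-0.0, 0.8, -5.0]
opening: 0.61
```

Request:
arm_command([
  [[0,0.12,0,0,0,0],[0,0,0,0,0,0],[0,0,0,0,0,0]],
])

```text
time: 21.52
eef_pos: [0.5038, 0.1608, 0.0885]
tcp_rot: [0.966, 0.082, -0.021, -0.243]
contact_force: [-0.4, 5.4, -2.5]
opening: 0.611
```

```bash
python3 -c "from h import *;rep()"
```

```text
t 21.52 tcp bed mm [69.6  2.7 17.9] F bed [ 3.6 -0.5 -4.8] tilt [-0.25 -0.01  0.01] op 0.611
```

Stop reached at TCP x 69.6 mm, as expected. I lower the bar onto the board.

Request:
arm_command([
  [[0,-0.05,0.12,0,0,0],[0,0,0,0,0,0]],
])

```text
time: 21.68
eef_pos: [0.5037, 0.1613, 0.0876]
tcp_rot: [0.966, 0.082, -0.02, -0.242]
contact_force: [-1.8, 4.5, -1.0]
opening: 0.608
```

Request:
arm_command([
  [[0,0,0.1,0,0,0],[0,0,0,0,0,0]],
])

```text
time: 21.85
eef_pos: [0.5039, 0.1616, 0.087]
tcp_rot: [0.966, 0.082, -0.02, -0.242]
contact_force: [-2.4, 3.8, 0.8]
opening: 0.611
```

```bash
python3 -c "from h import *;rep()"
```

```text
t 21.85 tcp bed mm [69.6  2.5 16.2] F bed [ 4.   1.7 -1.2] tilt [-0.17 -0.04  0.05] op 0.611
```

Request:
arm_command([
  [[0,0,0.1,0,0,0],[0,0,0,0,0,0]],
])

```text
time: 22.02
eef_pos: [0.5039, 0.1618, 0.0865]
tcp_rot: [0.966, 0.083, -0.02, -0.242]
contact_force: [-3.5, 2.4, 4.6]
opening: 0.616
```

Request:
arm_command([
  [[0,0.2,0.05,0,0,0],[0,0,0,0,0,0],[0,0,0,0,0,0]],
])

```text
time: 22.27
eef_pos: [0.504, 0.1618, 0.0865]
tcp_rot: [0.966, 0.083, -0.021, -0.245]
contact_force: [-6.4, 6.3, 10.4]
opening: 0.614
```

```bash
python3 -c "from h import *;rep()"
```

```text
t 22.27 tcp bed mm [69.5  2.4 15.7] F bed [11.3  5.2  5.8] tilt [-0.44  0.02  0.06] op 0.614
```

Seated, with about 14 N against the stop and 12 N onto the board. I release it and retreat square to the bed.

Request:
arm_command([
  [[0,-0.15,-0.1,0,0,0],[0,0,0,0,0,0],[0,0,0,0,0,0],[0,0,0,0,0,0],[0,0,0,0,0,0]],
], hand=1)

```text
time: 22.68
eef_pos: [0.5042, 0.1605, 0.0854]
tcp_rot: [0.967, 0.082, -0.02, -0.242]
contact_force: [0.5, -0.2, -0.4]
opening: 1.004
```

Request:
arm_command([
  [[0,0,-1.5,0,0,0],[0,0,-3,0,0,0],[0,0,-3.5,0,0,0],[0,0,-3.5,0,0,0],[0,0,-2,0,0,0],[0,0,0,0,0,0],[0,0,0,0,0,0]],
])

```text
time: 23.27
eef_pos: [0.5152, 0.0976, 0.2054]
tcp_rot: [0.967, 0.082, -0.019, -0.241]
contact_force: [-0.6, 0.9, -0.8]
opening: 0.999
```

```bash
python3 - <<'E'
from h import *
rep(); T=np.load("T0.npy"); B=T[:3,:3]
K,P=cam("wrist"); im=imaging.read_camera("wrist"); cv2.imwrite("pics/w11.png",im[:,:,::-1])
for c,z in(("cu",.026),("red",.016),("green",.04)):
    for k in blobs(im,c,60)[:3]: k=k[:,0]; L=inbed(T,K,P,k,z)*1000; print(c,k.min(0),k.max(0),rect(L/1000),L.min(0).round(1),L.max(0).round(1))
a=imaging.read_camera("scene")[100:220,330:470,::-1]
cv2.imwrite("pics/s11.png",np.hstack([cv2.resize(a,(400,343),interpolation=cv2.INTER_CUBIC),cv2.resize(im[80:300,230:410,::-1],(281,343))]))
E
```

```text
t 23.27 tcp bed mm [ 67.7   2.1 151.3] F bed [ 0.5  0.4 -1.2] tilt [-0.02 -0.21 -0.01] op 0.999
cu [286 108] [347 243] (array([72.8,  2.4]), 129.8, 54.7, 0.11) [  8. -25.  26.] [137.6  29.8  26. ]
red [279  97] [352 243] (array([74.9,  3. ]), 144.0, 66.3, 0.06) [  3.  -30.2  16. ] [146.9  36.3  16. ]
green [278 242] [360 270] (array([0.4, 0.2]), 78.9, 29.3, -88.16) [-14.1 -39.4  40. ] [16.  39.4 40. ]
```

View pics/s11.png

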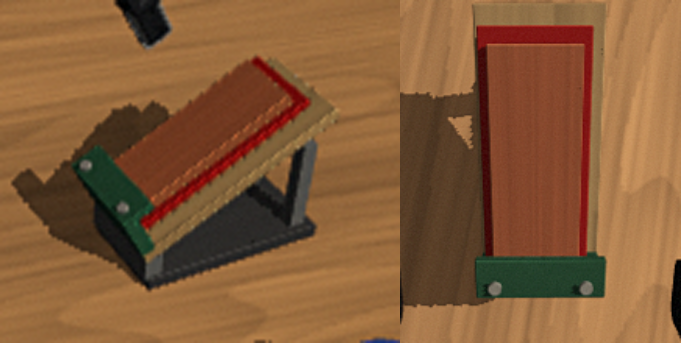

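```bash
python3 - <<'E'
from h import *
a=cv2.imread("pics/scene0.png")[:,:,::-1].astype(int); b=imaging.read_camera("scene").astype(int)
d=(abs(a-b).max(2)>40)
for n,(x0,y0,x1,y1) in dict(spool=(330,240,380,300),tin=(435,215,490,275),driver=(185,275,310,320)).items(): print(n,"changed px",d[y0:y1,x0:x1].sum())
E
```

```text
spool changed px 0
tin changed px 0
driver changed px 0
```

The stack sits flat under the lip, the board shows along both sides and at the upper end, and the surrounding things have not moved.

```bash
python3 -c "from plant import ctrl; print(ctrl.sign_off())"
```

```text
the job is handed in; nothing more can be done
None
```

The job is done and handed in at about 23 s of the 70 s allowed. I laid the red board on the lower bar, slid it under the lip and pushed it against the stop with about 13 N. I then stacked the second bar on it the same way, with about 14 N against the stop and 12 N onto the board.

- **Position across the bed:** in the last wrist view the board spans y from -30 to +36 mm and the top bar from -25 to +30 mm. About 5 mm of board shows on one side and 6.5 mm on the other. Neither piece is turned by more than about 0.1 deg.
- **Against the lower bar:** I measured the lower bar at -25 to +30 mm before covering it, so the board should overhang it by about the same. I could not re-check this once it was covered.
- **Against the stop:** the upper ends of the board and top bar read about 147 and 138 mm. Seated pieces should read 150 and 140 mm in my frame, whose origin is about 1.5 mm off along the slope. That offset fits both pieces being home, and the contact force at the stop agrees.
- **Surroundings:** the spool, tin and screwdriver showed no changed pixels against the first picture. The gripper was well clear of everything at hand-in.

No check failed or disagreed beyond the 2 to 3 mm expected from calibration. The highest force reported after any move was about 15 N.

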